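Index the rotary test table to bring the reader head to the test post

ROBOT

A 6-joint arm with a two-finger parallel gripper is mounted at the origin on the work surface. World frame = base frame: x ahead of the robot, y to its left, z up, the work surface at z = 0. Lengths are in m, angles in rad, forces in N, time in s.
With the tool pointing down it reaches from about 0.425 to 0.95 m from the base axis. Payload 3.5 kg.
Tool frame: the origin (TCP) lies on the centre line of the jaws, within the pads' length; the fingertips stand 11 mm ahead of it and the grasp point (between the pads) lies 8 mm behind it; y points along the fingers, x is the direction in which the jaws open and shut, and the axes are right-handed (so a half turn about y gives the same grasp; the last joint's range is limited). The gripper opens to 85 mm and grips with 20 to 120 N. Pads are 22 mm wide; open, the fingers measure 114 mm over their backs; the gripper's body (76 mm by 85 mm) begins 54 mm behind the grasp point. The pads swing forward as they close: fully open they stand 13 mm farther back than shut.
Start: joints at [1.066, 0.286, 1.577, -0, 1.279, -0.15], TCP at [0.234, 0.633, 0.242] pointing down, gripper open.
Joint ranges: [-2.77, 2.77], [-0.9, 2.22], [0.21, 2.48], [-1.53, 4.67], [0.24, 2.81], [-2.84, 2.84]. Speed limits (rad/s): [2.79, 2.79, 3.14, 3.14, 3.14, 3.14].

INTERFACE

Orientations are given as a unit quaternion [x, y, z, w].
In Python, from plant import get_state, read_camera, sign_off gives the robot as it stands.
- The arm moves only by the shell command python3 -m inch 'ROWS' [FORCE]. ROWS is JSON, a list of rows, each an object of numbers: "ax", "ay", "az": the turn, a rotation vector about the tool's x, y, z in rad; "x", "y", "z": the shift along the tool's x, y, z in mm; "hand": the closure, from -1 (fully open) to 1 (shut). In form: [{"ax": .., "ay": .., "az": .., "x": .., "y": .., "z": .., "hand": ..}, ...]. A call has 1 to 5 rows; each row shifts and turns the commanded pose from where the row before left it, along the tool's axes as they then stand; what a row does not reach is not made up. A row lasts 1/12 s, in which the tool goes at most 41.7 mm and 7.16 degrees, less where a joint would pass 70% of its speed; a pose out of reach is approached as far as the arm can. A call with a gripper value outside its range is refused whole. The fingers move at their own pace and stop on an object; FORCE is the grip in N (left out, the last holds). Time passes only in rows, so rows that do not move let the fingers close. It gives the time, the measured TCP pose, the force and the opening at its end, in the units of the state.
- get_state(): the state, without advancing time (a new reading comes with each control period).
- read_camera(name): name is "scene" or "top"; returns a dict with "img" (384x512x3 uint8, red, green, blue), "fov_y" (degrees; the focal length in pixels is half the picture's height over the tangent of half this angle, whatever the lens; pixels are square), "cx", "cy" (the principal point, pixels), "T" (4x4, takes a point from camera to world coordinates). Camera axes: x right, y down, z forward; pixel columns grow to the right and rows downward; lengths in m; the calibration is good to about 2 mm. A picture is of the moment at which its call begins. There is no depth.
- sign_off(): hands the job in, once; it reports no verdict.
The state is a dict: "time": time; "qpos": joint angles; "dq": joint speeds; "joint_efforts": joint torques, N m; "eef_pos": TCP position; "tcp_rot": TCP orientation; "contact_force": force on the tool from outside, world axes, zero at the start; "wrist_torque": the same for the moment, N m; "opening": opening from 0.0 (shut) to 1.0 (fully open).
Only numpy, scipy, OpenCV 4.12 (cv2) and the standard library are available. Lean on these libraries where they do the work, as an engineer would, in place of code of your own. Each camera call takes 0.05 s, during which the arm holds its last target. There are 200 camera calls.

TASK

Throw the lock lever of the rotary test table all the way over to free the table, then turn the table by one click, no further, so that the card reader head, still lying in its nest beside the test position, comes to rest in front of the test post. Then throw the lever all the way back to lock the table there; leave the parts in their nests and do not disturb the standoffs or the pin punch on the bench.

Things in the scene. Friction and masses are not known exactly. Their poses are not given: they have to be found in the camera images.
- fixture: The rotary test table's fixed round grey foot, 330 mm across, 12 mm thick. Origin on the bench under the turning axis, z up. The test post stands at its -y side, the lock lever at its +y side. The aluminium turning plate above is 300 mm across, top 64 mm above the bench, with six round nests (91 mm inside, rim 10 mm above the plate) 60 degrees apart, centres 100 mm from the axis
- turret (a joint): Angle of the turning plate (rad), positive anticlockwise from above. It clicks into a detent at every multiple of pi/3 (1.047), one nest then standing exactly at the test post; starts near 0, in a detent. Turns either way without end once unlocked; about 0.15 N m to leave a detent
- handle_grip (a point): Centre of the black bar handle on the turning axis above the plate, 137.5 mm above the bench; turns with the plate. The bar is 100 mm long along this point's x axis, 18 mm wide (y), 25 mm high, and stands on a neck 16 mm across; below 94 mm above the bench the hub is 48 mm across
- test_mark (a point): Fixed point in front of the test post, 64 mm above the bench, 100 mm from the turning axis: the centre of the nest that stands at the post. The post is a grey upright box 90 x 30 mm, 132 mm high (a thin wire loop on top to 153 mm), 105 mm further out from this point along the fixture's -y
- lock_lever (a joint): Lock lever angle (rad): 0 = locked, leaning to the fixture's -x side; 1.0 = fully free, leaning to +x; stays where left. Locked, it holds a pin in a gap under the plate's rim, so the plate cannot turn; it goes home only when the plate is in a detent. The plate is free from about 0.6
- lock_lever_tip (a point): Centre of the 26 mm black ball at the lever's end, 80 mm from its pivot at x 0, y 200, z 34 mm in the fixture's frame. The pivot's axis is the fixture's y: the ball swings along x from -38 mm (locked) to +38 mm (free), 104 mm above the bench at both ends, 114 mm midway; rod 10 mm thick; about 1 N moves it
- reader_head: The card reader head: black plastic block 72 x 42 x 40 mm with a card slot along one side, lying loose in a nest next to (60 degrees left or right of) the one at the test post. Origin at the centre of its underside, x along its length, z up
- board_frame: Circuit board in a rigid aluminium frame, 70 x 46 x 18 mm, lying loose in the nest on the other side of the test post's nest. Origin at the centre of its underside
- lamp: Squat amber glass indicator lamp on a black foot, 72 mm across, 46 mm high, standing loose in the nest straight across the table from the test post. Origin at the centre of its underside
- standoff_a: Brass hex standoff, 34 mm across, standing upright on the bench, 72 mm high with its stud. Origin at the centre of its underside
- standoff_b: Second brass hex standoff, same as the first
- pin_punch: Chrome pin punch lying on the bench, 135 mm long along its x, 13 mm thick. Origin on its underside near the middle
Mind the look-alikes: they are no part of the job. Of the things that look like the lamp, the middle-sized one is meant. Several things have the shape of the board_frame; the one meant has the colours described above.

How it is judged:
By the outcome, as a careful person would: the job done as asked, in the order asked, and still so for the second after the job is handed in, with the robot touching nothing.
It also fails if it takes over 69 s, if anything falls off the work surface, if the arm or the gripper's body presses on something with over 40 N, if the wrist force passes 120 N, or if a joint passes its speed limit or range.

## Working session

There is one attempt and no reset: what is moved stays moved. The work goes in short steps, Python scripts to look and compute and a shell command to move; the robot and the scene stay as the last step left them, time stands still between calls to the robot, and variables do not carry over. Pictures are saved under pics/ and viewed, about 8 in all and at most 12, crops included, and the job is handed in when it is done.

```bash
ls; mkdir -p pics; python3 - <<'E'
from plant import *
import cv2,numpy as np
s=get_state();print(s)
for n in("scene","top"):
    c=read_camera(n);print(n,c["fov_y"],c["cx"],c["cy"],np.round(c["T"],4).tolist())
    cv2.imwrite(f"pics/{n}0.png",c["img"][:,:,::-1]); np.save(f"{n}0.npy",c["T"])
E
```

```text
pics
{'time': 0.0, 'qpos': array([ 1.06599577e+00,  2.87188886e-01,  1.57817145e+00,  9.99131701e-06,
        1.27860514e+00, -1.49999152e-01]), 'dq': array([ 0.00056786,  0.00016163, -0.00308998,  0.00182176, -0.00014037,
       -0.00145897]), 'joint_efforts': array([-7.73835800e-04, -4.05971074e+01, -2.92628253e+01, -7.97999405e-05,
        5.75276950e-03,  5.26286588e-07]), 'eef_pos': array([0.23415926, 0.63241166, 0.24093467]), 'tcp_rot': array([ 0.58075677,  0.40316195, -0.40466986, -0.58002097]), 'contact_force': array([ 0.78931823,  0.64197025, -0.33922275]), 'wrist_torque': array([0.0190786 , 0.01836325, 0.0239202 ]), 'opening': 0.9996043761436697}
scene 51.86857978898591 248.9424625739695 195.1682964444921 [[0.4978, 0.6638, -0.5582, 1.1001], [0.8672, -0.3895, 0.3102, -0.3593], [-0.0115, -0.6384, -0.7696, 0.8629], [0.0, 0.0, 0.0, 1.0]]
top 43.27590365028539 251.8913458417108 195.45035188339833 [[-0.0105, -0.9983, 0.0579, 0.4394], [-0.9999, 0.0104, -0.0016, -0.0303], [0.001, -0.0579, -0.9983, 1.6505], [0.0, 0.0, 0.0, 1.0]]
```

View pics/scene0.png

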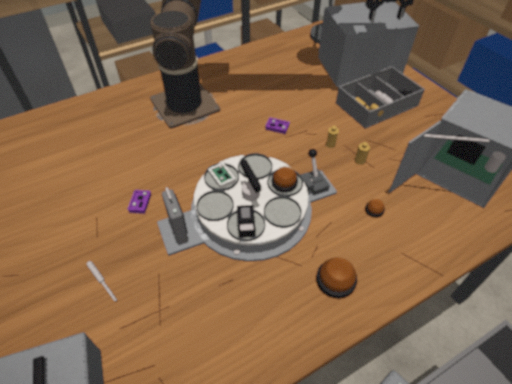

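View pics/top0.png

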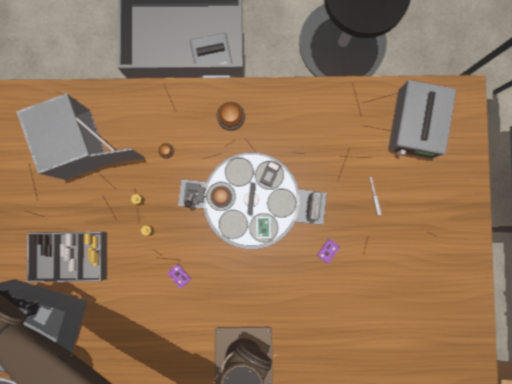

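Top view: the table is at about (252,200), with the post at right (313,207) and the lever at left (190,194). The reader is at (270,174) and the board at (264,227), so the turn is clockwise (−60°). I'll crop both views to measure.

```bash
python3 - <<'E'
import cv2,numpy as np
t=cv2.imread("pics/top0.png");s=cv2.imread("pics/scene0.png")
a=cv2.resize(t[140:260,170:340],None,fx=4.5,fy=4.5,interpolation=cv2.INTER_CUBIC)
b=cv2.resize(s[135:265,150:345],None,fx=4,fy=4,interpolation=cv2.INTER_CUBIC)
cv2.imwrite("pics/topc.png",a);cv2.imwrite("pics/scenec.png",b)
E
```

```text
(no output)
```

View pics/topc.png

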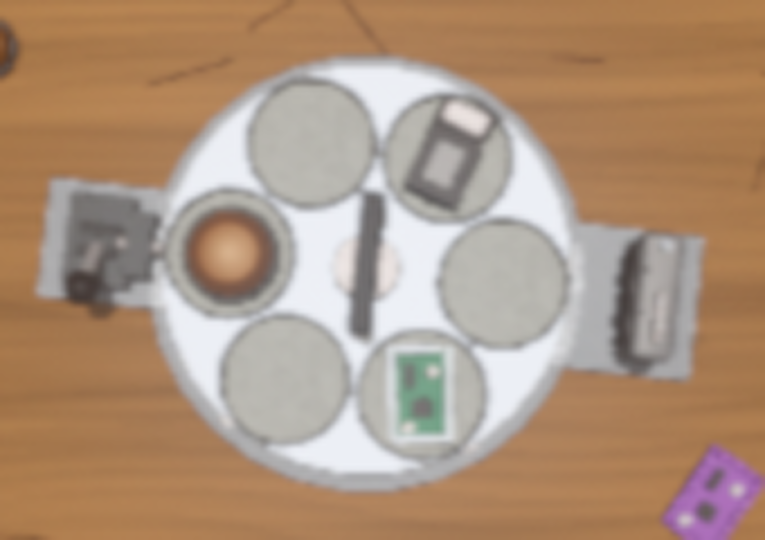

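View pics/scenec.png

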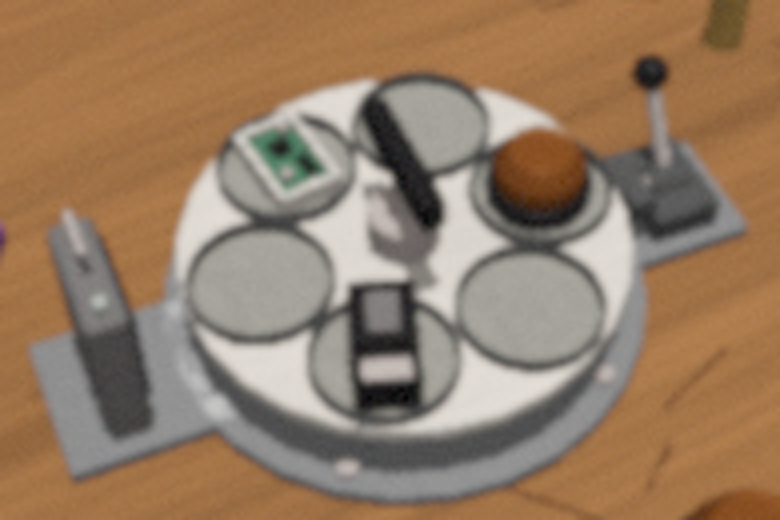

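Top crop: handle ends at (374,193) and (358,337), ball (82,286), test nest (504,284). Scene crop: handle centre ≈(403,160), ball (650,72), test nest (260,282). Next I triangulate these.

```bash
cat > h.py <<'E'
import numpy as np
P={"top":(43.27590365028539,251.89,195.45),"scene":(51.86857978898591,248.94,195.17)}
def ray(n,u,v):
    f,cx,cy=P[n];f=192/np.tan(np.radians(f/2));T=np.load(n+"0.npy")
    d=T[:3,:3]@[(u-cx)/f,(v-cy)/f,1];return T[:3,3],d/np.linalg.norm(d)
def atz(n,u,v,z):
    o,d=ray(n,u,v);return o+d*(z-o[2])/d[2]
def tri(a,b):
    R=[ray("top",*a),ray("scene",*b)];A=0;B=0
    for o,d in R:
        M=np.eye(3)-np.outer(d,d);A=A+M;B=B+M@o
    x=np.linalg.solve(A,B);return x,[np.linalg.norm(np.cross(x-o,d))*1e3 for o,d in R]
tc=lambda u,v:(170+(u+.5)/4.5-.5,140+(v+.5)/4.5-.5)
sc=lambda u,v:(150+(u+.5)/4-.5,135+(v+.5)/4-.5)
E
python3 - <<'E'
from h import *
np.set_printoptions(precision=4,suppress=True)
for n,a,b in [("handle",(366,265),(403,160)),("ball",(82,286),(650,72)),("N-test",(504,284),(260,282)),("N-lamp",(229,252),(541,190)),("N1",(312,144),(532,307)),("Nread",(447,157),(384,360)),("Nboard",(423,394),(286,166)),("N5",(285,379),(421,123))]:
    x,e=tri(tc(*a),sc(*b));print(n,x,e)
N=[atz("top",*tc(*p),.074) for p in [(504,284),(447,157),(312,144),(229,252),(285,379),(423,394)]]
c=np.mean(N,0);print("c",c)
for k,n in enumerate(N):
    d=n-c;a=np.degrees(np.arctan2(d[1],d[0]));print(np.hypot(*d[:2]),a, (a+90-60*k+180)%360-180)
N=[atz("scene",*sc(*p),.074) for p in [(260,282),(384,360),(532,307),(541,190),(421,123),(286,166)]]
print("c scene",np.mean(N,0))
print("handle@137.5",atz("top",*tc(366,265),.150),"ends",atz("top",*tc(374,193),.15),atz("top",*tc(358,337),.15))
print("ball top104",atz("top",*tc(82,286),.104),"scene",atz("scene",*sc(650,72),.104))
from scipy.spatial.transform import Rotation as R
from plant import get_state
s=get_state();print(R.from_quat(s["tcp_rot"]).as_matrix())
E
```

```text
handle [ 0.5176 -0.03    0.1367] [np.float64(0.34692197564402194), np.float64(0.3469219756439259)]
ball [0.5062 0.1717 0.1038] [np.float64(0.6727396888329814), np.float64(0.6727396888331043)]
N-test [ 0.5063 -0.1304  0.0657] [np.float64(0.3989120666807778), np.float64(0.39891206668075235)]
N-lamp [0.5315 0.0693 0.0652] [np.float64(0.9307613012522036), np.float64(0.9307613012521273)]
N1 [0.6107 0.0092 0.0647] [np.float64(0.3581556267133494), np.float64(0.358155626713363)]
Nread [ 0.5994 -0.0907  0.0643] [np.float64(1.0932687537411139), np.float64(1.093268753741002)]
Nboard [ 0.427  -0.0705  0.0682] [np.float64(0.45005521583923686), np.float64(0.45005521583927205)]
N5 [0.4388 0.0294 0.0683] [np.float64(0.5374176952940934), np.float64(0.5374176952941397)]
c [ 0.5187 -0.0302  0.074 ]
0.10015758128417852 -97.21582477965674 -7.215824779656742
0.09972502341237248 -36.433983443052895 -6.4339834430529095
0.09869300597855965 23.157401784469723 -6.842598215530273
0.1004886656809092 82.73214874034196 -7.267851259658045
0.099602670617574 143.07421824544943 -6.92578175455057
0.09974181734116393 -156.5188888416201 -6.5188888416200825
c scene [ 0.5244 -0.0343  0.074 ]
handle@137.5 [ 0.517  -0.0297  0.15  ] ends [ 0.5668 -0.0358  0.15  ] [ 0.4675 -0.0237  0.15  ]
ball top104 [0.5066 0.1722 0.104 ] scene [0.5061 0.1709 0.104 ]
[[ 0.3475 -0.001  -0.9377]
 [ 0.9377 -0.0019  0.3475]
 [-0.0021 -1.      0.0003]]
```

Everything agrees with the text: axis (0.518,−0.030), yaw −6.9°, handle z 0.137, ball z 0.104. I align the jaws with fixture y, so tool x=+yf, y=down, z=−xf, then move above the ball with the fingers half closed.

```bash
python3 -m inch '[{"ay":-0.117,"hand":-0.2},{"ay":-0.117,"hand":-0.2},{"x":-28.3,"z":-21.6,"hand":-0.2},{"x":-28.3,"z":-21.6,"hand":-0.2},{"x":-28.3,"z":-21.6,"hand":-0.2}]' 20
python3 -m inch '[{"x":-28.3,"z":-21.6,"hand":-0.2},{"x":-28.3,"z":-21.6,"hand":-0.2},{"x":-28.3,"z":-21.6,"hand":-0.2},{"x":-28.3,"z":-21.6,"hand":-0.2},{"x":-28.3,"z":-21.6,"hand":-0.2}]'
python3 -m inch '[{"x":-28.3,"z":-21.6,"hand":-0.2},{"x":-28.3,"z":-21.6,"hand":-0.2},{"x":-28.3,"z":-21.6,"hand":-0.2},{"x":-28.3,"z":-21.6,"hand":-0.2},{"x":-28.3,"z":-21.6,"hand":-0.2}]'
python3 -m inch '[{"x":-28.3,"z":-21.6,"hand":-0.2},{"x":-28.3,"z":-21.6,"hand":-0.2},{"hand":-0.2},{"hand":-0.2},{"hand":-0.2}]'
cat >> h.py <<'E'
def fx():
    from plant import get_state
    from scipy.spatial.transform import Rotation as R
    s=get_state();p=s["eef_pos"]-[.518,-.0301,0];r=np.radians(-6.87);c,si=np.cos(r),np.sin(r)
    M=R.from_quat(s["tcp_rot"]).as_matrix()
    print("t",round(s["time"],2),"fix mm",np.round([1e3*(c*p[0]+si*p[1]),1e3*(-si*p[0]+c*p[1]),1e3*p[2]],1),"jaw yaw rel fix",round(np.degrees(np.arctan2(M[1,0],M[0,0]))+6.87,2),"down",np.round(M[:,1],3),"F",np.round(s["contact_force"],1),"open",round(s["opening"]*85,1))
E
python3 -c "from h import *;fx()"
```

```text
t 0.1 fix mm [-361.   623.9  241.1] jaw yaw rel fix 76.54 down [-0.001 -0.002 -1.   ] F [ 0.  -0.3 -0. ] open 85.4validation failed for argument at $[0]...
validation failed for argument at $[0]...
validation failed for argument at $[0]...
validation failed for argument at $[0]...
```

Probably every key is required in each row.

```bash
python3 -m inch '[{"ax":0,"ay":-0.117,"az":0,"x":0,"y":0,"z":0,"hand":-0.2},{"ax":0,"ay":-0.117,"az":0,"x":0,"y":0,"z":0,"hand":-0.2}]' 20 ; python3 -c "from h import *;fx()"
```

```text
time: 0.27
eef_pos: [0.2343, 0.6326, 0.2414]
tcp_rot: [0.528, 0.47, -0.471, -0.528]
contact_force: [-0.3, 0.5, -0.9]
opening: 0.75
t 0.27 fix mm [-360.9  624.   241.4] jaw yaw rel fix 90.26 down [-0.001 -0.001 -1.   ] F [-0.3  0.5 -0.9] open 63.7
```

```bash
python3 -m inch '[{"ax":0,"ay":0,"az":0,"x":-28.3,"y":0,"z":-21.6,"hand":-0.2},{"ax":0,"ay":0,"az":0,"x":-28.3,"y":0,"z":-21.6,"hand":-0.2},{"ax":0,"ay":0,"az":0,"x":-28.3,"y":0,"z":-21.6,"hand":-0.2},{"ax":0,"ay":0,"az":0,"x":-28.3,"y":0,"z":-21.6,"hand":-0.2},{"ax":0,"ay":0,"az":0,"x":-28.3,"y":0,"z":-21.6,"hand":-0.2}]'
python3 -m inch '[{"ax":0,"ay":0,"az":0,"x":-28.3,"y":0,"z":-21.6,"hand":-0.2},{"ax":0,"ay":0,"az":0,"x":-28.3,"y":0,"z":-21.6,"hand":-0.2},{"ax":0,"ay":0,"az":0,"x":-28.3,"y":0,"z":-21.6,"hand":-0.2},{"ax":0,"ay":0,"az":0,"x":-28.3,"y":0,"z":-21.6,"hand":-0.2},{"ax":0,"ay":0,"az":0,"x":-28.3,"y":0,"z":-21.6,"hand":-0.2}]'
python3 -m inch '[{"ax":0,"ay":0,"az":0,"x":-28.3,"y":0,"z":-21.6,"hand":-0.2},{"ax":0,"ay":0,"az":0,"x":-28.3,"y":0,"z":-21.6,"hand":-0.2},{"ax":0,"ay":0,"az":0,"x":-28.3,"y":0,"z":-21.6,"hand":-0.2},{"ax":0,"ay":0,"az":0,"x":-28.3,"y":0,"z":-21.6,"hand":-0.2},{"ax":0,"ay":0,"az":0,"x":-28.3,"y":0,"z":-21.6,"hand":-0.2}]'
python3 -m inch '[{"ax":0,"ay":0,"az":0,"x":0,"y":0,"z":0,"hand":-0.2},{"ax":0,"ay":0,"az":0,"x":0,"y":0,"z":0,"hand":-0.2},{"ax":0,"ay":0,"az":0,"x":0,"y":0,"z":0,"hand":-0.2}]'
python3 -c "from h import *;fx()"
```

```text
time: 0.68
eef_pos: [0.3248, 0.4778, 0.2416]
tcp_rot: [0.529, 0.469, -0.469, -0.529]
contact_force: [-0.1, 0.4, 1.4]
opening: 0.598
time: 1.1
eef_pos: [0.415, 0.3243, 0.2418]
tcp_rot: [-0.529, -0.469, 0.469, 0.529]
contact_force: [1.0, 1.0, 0.5]
opening: 0.598
time: 1.52
eef_pos: [0.5052, 0.1708, 0.2419]
tcp_rot: [-0.529, -0.469, 0.469, 0.529]
contact_force: [1.1, 0.9, -0.6]
opening: 0.6
time: 1.77
eef_pos: [0.5045, 0.1727, 0.2418]
tcp_rot: [-0.529, -0.468, 0.469, 0.53]
contact_force: [0.5, 0.2, 0.1]
opening: 0.6
t 1.77 fix mm [-37.7 199.7 241.8] jaw yaw rel fix 89.92 down [-0.001  0.    -1.   ] F [0.5 0.2 0.1] open 51.0
```

```bash
python3 -m inch '[{"ax":0,"ay":0,"az":0,"x":0,"y":29,"z":0,"hand":-0.2},{"ax":0,"ay":0,"az":0,"x":0,"y":29,"z":0,"hand":-0.2},{"ax":0,"ay":0,"az":0,"x":0,"y":29,"z":0,"hand":-0.2},{"ax":0,"ay":0,"az":0,"x":0,"y":29,"z":0,"hand":-0.2},{"ax":0,"ay":0,"az":0,"x":0,"y":29,"z":0,"hand":-0.2}]'
python3 -m inch '[{"ax":0,"ay":0,"az":0,"x":0,"y":0,"z":0,"hand":1},{"ax":0,"ay":0,"az":0,"x":0,"y":0,"z":0,"hand":1},{"ax":0,"ay":0,"az":0,"x":0,"y":0,"z":0,"hand":1},{"ax":0,"ay":0,"az":0,"x":0,"y":0,"z":0,"hand":1},{"ax":0,"ay":0,"az":0,"x":0,"y":0,"z":0,"hand":1}]' 20
python3 -c "
from h import *;fx()
from plant import *;import cv2
for n in('top','scene'):cv2.imwrite(f'pics/{n}1.png',read_camera(n)['img'][:,:,::-1])
fx()"
```

```text
time: 2.18
eef_pos: [0.5039, 0.1742, 0.0961]
tcp_rot: [-0.529, -0.47, 0.469, 0.529]
contact_force: [0.1, -0.5, 0.4]
opening: 0.601
time: 2.6
eef_pos: [0.5055, 0.1724, 0.0979]
tcp_rot: [0.53, 0.47, -0.469, -0.528]
contact_force: [3.3, -3.6, -10.1]
opening: 0.282
t 2.6 fix mm [-36.7 199.5  97.9] jaw yaw rel fix 90.02 down [ 0.003 -0.001 -1.   ] F [  3.3  -3.6 -10.1] open 24.0
t 2.7 fix mm [-36.7 199.5  97.8] jaw yaw rel fix 89.99 down [ 0.002 -0.001 -1.   ] F [  3.4  -2.5 -10.4] open 24.5
```

```bash
python3 -m inch '[{"ax":0,"ay":0,"az":0,"x":0,"y":-3.5,"z":-7.2,"hand":1},{"ax":0,"ay":0,"az":0,"x":0,"y":-2.7,"z":-7.6,"hand":1},{"ax":0,"ay":0,"az":0,"x":0,"y":-2.0,"z":-7.7,"hand":1},{"ax":0,"ay":0,"az":0,"x":0,"y":-1.2,"z":-7.9,"hand":1},{"ax":0,"ay":0,"az":0,"x":0,"y":-0.4,"z":-8,"hand":1}]' 30
python3 -c "from h import *;fx()"
python3 -m inch '[{"ax":0,"ay":0,"az":0,"x":0,"y":0.4,"z":-8,"hand":1},{"ax":0,"ay":0,"az":0,"x":0,"y":1.2,"z":-7.9,"hand":1},{"ax":0,"ay":0,"az":0,"x":0,"y":2.0,"z":-7.7,"hand":1},{"ax":0,"ay":0,"az":0,"x":0,"y":2.7,"z":-7.6,"hand":1},{"ax":0,"ay":0,"az":0,"x":0,"y":3.5,"z":-7.2,"hand":1}]' 
python3 -c "from h import *;fx()"
python3 -m inch '[{"ax":0,"ay":0,"az":0,"x":0,"y":1,"z":-2,"hand":1},{"ax":0,"ay":0,"az":0,"x":0,"y":0,"z":0,"hand":1},{"ax":0,"ay":0,"az":0,"x":0,"y":0,"z":0,"hand":1}]' 
python3 -c "from h import *;fx()"
```

```text
time: 3.12
eef_pos: [0.5444, 0.1676, 0.1086]
tcp_rot: [0.53, 0.469, -0.469, -0.529]
contact_force: [-2.7, -3.1, -2.1]
opening: 0.285
t 3.12 fix mm [  2.6 199.5 108.6] jaw yaw rel fix 89.96 down [ 0.001 -0.    -1.   ] F [-2.7 -3.1 -2.1] open 24.2
time: 3.53
eef_pos: [0.5837, 0.1629, 0.0988]
tcp_rot: [0.53, 0.47, -0.468, -0.528]
contact_force: [-1.7, -5.2, 3.4]
opening: 0.277
t 3.53 fix mm [ 42.1 199.5  98.8] jaw yaw rel fix 89.95 down [ 0.004 -0.    -1.   ] F [-1.7 -5.2  3.4] open 23.6
time: 3.78
eef_pos: [0.5853, 0.1627, 0.0977]
tcp_rot: [0.53, 0.47, -0.468, -0.528]
contact_force: [1.8, -5.3, 4.6]
opening: 0.281
t 3.78 fix mm [ 43.8 199.5  97.7] jaw yaw rel fix 89.95 down [ 0.005 -0.    -1.   ] F [ 1.8 -5.3  4.6] open 23.9
```

Open, rise, and look at the lever.

```bash
python3 -m inch '[{"ax":0,"ay":0,"az":0,"x":0,"y":0,"z":0,"hand":-0.2},{"ax":0,"ay":0,"az":0,"x":0,"y":0,"z":0,"hand":-0.2},{"ax":0,"ay":0,"az":0,"x":0,"y":0,"z":0,"hand":-0.2}]'
python3 -m inch '[{"ax":0,"ay":0,"az":0,"x":0,"y":-30,"z":0,"hand":-0.2},{"ax":0,"ay":0,"az":0,"x":0,"y":-30,"z":0,"hand":-0.2},{"ax":0,"ay":0,"az":0,"x":0,"y":-35,"z":0,"hand":-0.2},{"ax":0,"ay":0,"az":0,"x":-30,"y":0,"z":0,"hand":-0.2},{"ax":0,"ay":0,"az":0,"x":-30,"y":0,"z":0,"hand":-0.2}]'
python3 -m inch '[{"ax":0,"ay":0,"az":0,"x":-35,"y":0,"z":10,"hand":-0.2},{"ax":0,"ay":0,"az":0,"x":-35,"y":0,"z":10,"hand":-0.2},{"ax":0,"ay":0,"az":0,"x":-35,"y":0,"z":12,"hand":-0.2},{"ax":0,"ay":0,"az":0,"x":-34.5,"y":0,"z":12,"hand":-0.2},{"ax":0,"ay":0,"az":0,"x":0,"y":0,"z":0,"hand":-0.2}]'
python3 -c "
from h import *;fx()
from plant import *;import cv2
I=[read_camera(n)['img'][:,:,::-1] for n in('top','scene')]
a=cv2.resize(I[0][140:260,170:340],None,fx=4.5,fy=4.5,interpolation=2)[:520,:400];b=cv2.resize(I[1][135:265,150:345],None,fx=4,fy=4,interpolation=2)[:,380:]
cv2.imwrite('pics/p2.png',np.hstack([a,b]));fx()"
```

```text
time: 4.03
eef_pos: [0.5827, 0.1639, 0.0959]
tcp_rot: [-0.529, -0.469, 0.469, 0.53]
contact_force: [0.6, 0.1, 0.8]
opening: 0.602
time: 4.45
eef_pos: [0.5775, 0.1048, 0.1948]
tcp_rot: [0.53, 0.472, -0.468, -0.527]
contact_force: [0.5, 0.9, -0.3]
opening: 0.604
time: 4.87
eef_pos: [0.5132, -0.0332, 0.1907]
tcp_rot: [-0.53, -0.467, 0.468, 0.53]
contact_force: [1.4, -0.8, -0.8]
opening: 0.603
t 4.87 fix mm [ -4.4  -3.6 190.7] jaw yaw rel fix 89.69 down [-0.001 -0.001 -1.   ] F [ 1.4 -0.8 -0.8] open 51.3
t 4.97 fix mm [ -2.9  -0.4 191.2] jaw yaw rel fix 89.8 down [ 0.001  0.001 -1.   ] F [ 0.6  0.  -0.3] open 50.9
```

View pics/p2.png

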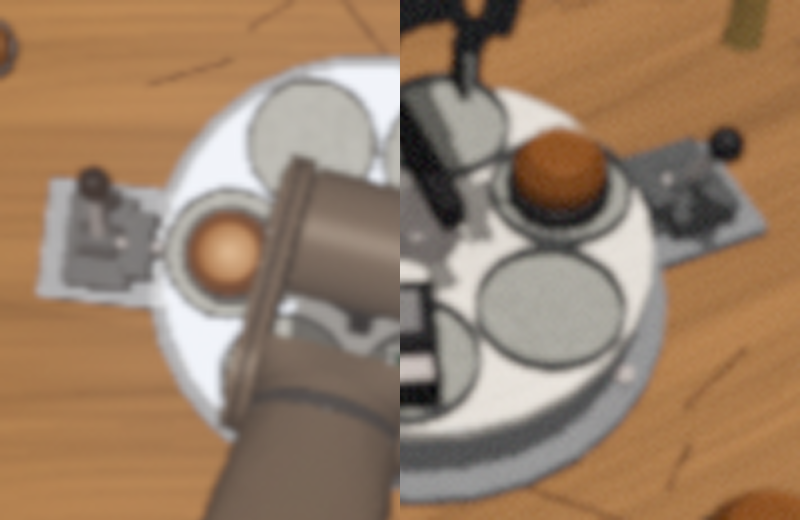

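The ball is now at top crop (94,183) and scene crop (707,143). The open jaws are above the handle.

```bash
python3 -c "
from h import *
r=np.radians(-6.87);M=np.array([[np.cos(r),np.sin(r)],[-np.sin(r),np.cos(r)]])
f=lambda p:np.round(1e3*np.append(M@(p[:2]-[.518,-.0301]),p[2]),1)
x,e=tri(tc(94,183),sc(707,143));print(f(x),e,'locked',f(tri(tc(82,286),sc(650,72))[0]))
for z in(.1,.104,.108):print(f(atz('top',*tc(94,183),z)),f(atz('scene',*sc(707,143),z)))"
```

```text
[ 38.3 199.5 104.9] [np.float64(0.07775317755549822), np.float64(0.07775317755551234)] locked [-35.8 198.9 103.8]
[ 38.6 200.1 100. ] [ 34.6 202.6 100. ]
[ 38.3 199.6 104. ] [ 37.6 200.2 104. ]
[ 38. 199. 108.] [ 40.7 197.7 108. ]
```

The ball is at +38.3 mm, so the lever is fully free. Next I grip the handle.

```bash
python3 -m inch '[{"ax":0,"ay":0,"az":0,"x":0,"y":15,"z":-1,"hand":-0.2},{"ax":0,"ay":0,"az":0,"x":0,"y":20,"z":-1,"hand":-0.2},{"ax":0,"ay":0,"az":0,"x":0,"y":20,"z":0,"hand":-0.2},{"ax":0,"ay":0,"az":0,"x":0,"y":7,"z":0,"hand":-0.2},{"ax":0,"ay":0,"az":0,"x":0,"y":0,"z":0,"hand":-0.2}]'
python3 -c "from h import *;fx()"
python3 -m inch '[{"ax":0,"ay":0,"az":0,"x":0,"y":0,"z":0,"hand":1},{"ax":0,"ay":0,"az":0,"x":0,"y":0,"z":0,"hand":1},{"ax":0,"ay":0,"az":0,"x":0,"y":0,"z":0,"hand":1},{"ax":0,"ay":0,"az":0,"x":0,"y":0,"z":0,"hand":1},{"ax":0,"ay":0,"az":0,"x":0,"y":0,"z":0,"hand":1}]' 50
python3 -c "from h import *;fx()"
```

```text
time: 5.38
eef_pos: [0.5161, -0.0283, 0.1269]
tcp_rot: [-0.527, -0.469, 0.47, 0.53]
contact_force: [-0.2, -0.3, -0.1]
opening: 0.601
t 5.38 fix mm [ -2.1   1.6 126.9] jaw yaw rel fix 90.04 down [-0.005  0.002 -1.   ] F [-0.2 -0.3 -0.1] open 51.1
time: 5.8
eef_pos: [0.5184, -0.0308, 0.131]
tcp_rot: [0.53, 0.469, -0.469, -0.528]
contact_force: [-1.0, -3.6, 4.3]
opening: 0.204
t 5.8 fix mm [  0.5  -0.7 131. ] jaw yaw rel fix 89.95 down [ 0.003 -0.002 -1.   ] F [-1.  -3.6  4.3] open 17.3
```

Gripped (opening 17.3 mm, bar 18). I turn 60° clockwise (ay positive), with slow first and last rows.

```bash
python3 -m inch '[{"ax":0,"ay":0.02,"az":0,"x":0,"y":0,"z":0,"hand":1},{"ax":0,"ay":0.05,"az":0,"x":0,"y":0,"z":0,"hand":1},{"ax":0,"ay":0.05,"az":0,"x":0,"y":0,"z":0,"hand":1},{"ax":0,"ay":0.05,"az":0,"x":0,"y":0,"z":0,"hand":1},{"ax":0,"ay":0.05,"az":0,"x":0,"y":0,"z":0,"hand":1}]'
python3 -c "from h import *;fx()"
python3 -m inch '[{"ax":0,"ay":0.05,"az":0,"x":0,"y":0,"z":0,"hand":1},{"ax":0,"ay":0.05,"az":0,"x":0,"y":0,"z":0,"hand":1},{"ax":0,"ay":0.05,"az":0,"x":0,"y":0,"z":0,"hand":1},{"ax":0,"ay":0.05,"az":0,"x":0,"y":0,"z":0,"hand":1},{"ax":0,"ay":0.05,"az":0,"x":0,"y":0,"z":0,"hand":1}]'
python3 -m inch '[{"ax":0,"ay":0.05,"az":0,"x":0,"y":0,"z":0,"hand":1},{"ax":0,"ay":0.05,"az":0,"x":0,"y":0,"z":0,"hand":1},{"ax":0,"ay":0.05,"az":0,"x":0,"y":0,"z":0,"hand":1},{"ax":0,"ay":0.05,"az":0,"x":0,"y":0,"z":0,"hand":1},{"ax":0,"ay":0.05,"az":0,"x":0,"y":0,"z":0,"hand":1}]'
python3 -m inch '[{"ax":0,"ay":0.05,"az":0,"x":0,"y":0,"z":0,"hand":1},{"ax":0,"ay":0.05,"az":0,"x":0,"y":0,"z":0,"hand":1},{"ax":0,"ay":0.05,"az":0,"x":0,"y":0,"z":0,"hand":1},{"ax":0,"ay":0.05,"az":0,"x":0,"y":0,"z":0,"hand":1},{"ax":0,"ay":0.05,"az":0,"x":0,"y":0,"z":0,"hand":1}]'
python3 -m inch '[{"ax":0,"ay":0.05,"az":0,"x":0,"y":0,"z":0,"hand":1},{"ax":0,"ay":0.027,"az":0,"x":0,"y":0,"z":0,"hand":1},{"ax":0,"ay":0,"az":0,"x":0,"y":0,"z":0,"hand":1},{"ax":0,"ay":0,"az":0,"x":0,"y":0,"z":0,"hand":1}]'
python3 -c "from h import *;fx()"
```

```text
time: 6.22
eef_pos: [0.5185, -0.0304, 0.131]
tcp_rot: [0.579, 0.408, -0.407, -0.577]
contact_force: [-1.6, -2.5, 5.1]
opening: 0.203
t 6.22 fix mm [  0.6  -0.3 131. ] jaw yaw rel fix 77.25 down [ 0.003 -0.001 -1.   ] F [-1.6 -2.5  5.1] open 17.3
time: 6.63
eef_pos: [0.5187, -0.03, 0.131]
tcp_rot: [0.625, 0.333, -0.331, -0.624]
contact_force: [1.0, -0.6, 4.6]
opening: 0.205
time: 7.05
eef_pos: [0.5191, -0.0297, 0.131]
tcp_rot: [0.661, 0.253, -0.25, -0.66]
contact_force: [2.4, 0.4, 4.7]
opening: 0.201
time: 7.47
eef_pos: [0.5195, -0.0294, 0.131]
tcp_rot: [0.687, 0.169, -0.165, -0.687]
contact_force: [3.8, 1.8, 3.1]
opening: 0.201
time: 7.8
eef_pos: [0.5196, -0.0293, 0.131]
tcp_rot: [0.693, 0.143, -0.139, -0.693]
contact_force: [3.9, 2.9, 4.0]
opening: 0.204
t 7.8 fix mm [  1.5   1.  131. ] jaw yaw rel fix 29.93 down [ 0.006  0.001 -1.   ] F [3.9 2.9 4. ] open 17.4
```

```bash
python3 -m inch '[{"ax":0,"ay":0,"az":0,"x":0,"y":0,"z":0,"hand":-0.2},{"ax":0,"ay":0,"az":0,"x":0,"y":0,"z":0,"hand":-0.2},{"ax":0,"ay":0,"az":0,"x":0,"y":0,"z":0,"hand":-0.2},{"ax":0,"ay":0,"az":0,"x":0,"y":0,"z":0,"hand":-0.2}]'
python3 -m inch '[{"ax":0,"ay":0,"az":0,"x":0,"y":-30,"z":0,"hand":-0.2},{"ax":0,"ay":0,"az":0,"x":0,"y":-35,"z":0,"hand":-0.2},{"ax":0,"ay":-0.1164,"az":0,"x":0,"y":0,"z":0,"hand":-0.2},{"ax":0,"ay":-0.1164,"az":0,"x":0,"y":0,"z":0,"hand":-0.2},{"ax":0,"ay":-0.1164,"az":0,"x":0,"y":0,"z":0,"hand":-0.2}]'
python3 -m inch '[{"ax":0,"ay":-0.1164,"az":0,"x":0,"y":0,"z":0,"hand":-0.2},{"ax":0,"ay":-0.1164,"az":0,"x":0,"y":0,"z":0,"hand":-0.2},{"ax":0,"ay":-0.1164,"az":0,"x":0,"y":0,"z":0,"hand":-0.2},{"ax":0,"ay":-0.1164,"az":0,"x":0,"y":0,"z":0,"hand":-0.2},{"ax":0,"ay":-0.1164,"az":0,"x":0,"y":0,"z":0,"hand":-0.2}]'
python3 -m inch '[{"ax":0,"ay":-0.1164,"az":0,"x":0,"y":0,"z":0,"hand":-0.2},{"ax":0,"ay":0,"az":0,"x":33,"y":0,"z":-6.4,"hand":-0.2},{"ax":0,"ay":0,"az":0,"x":33,"y":0,"z":-6.4,"hand":-0.2},{"ax":0,"ay":0,"az":0,"x":33,"y":0,"z":-6.4,"hand":-0.2},{"ax":0,"ay":0,"az":0,"x":33,"y":0,"z":-6.4,"hand":-0.2}]'
python3 -m inch '[{"ax":0,"ay":0,"az":0,"x":33,"y":0,"z":-6.4,"hand":-0.2},{"ax":0,"ay":0,"az":0,"x":33,"y":0,"z":-6.4,"hand":-0.2},{"ax":0,"ay":0,"az":0,"x":0,"y":0,"z":0,"hand":-0.2},{"ax":0,"ay":0,"az":0,"x":0,"y":0,"z":0,"hand":-0.2}]'
python3 -c "
from h import *;fx()
from plant import *;import cv2
I=[read_camera(n)['img'][:,:,::-1] for n in('top','scene')]
a=cv2.resize(I[0][140:260,170:340],None,fx=3,fy=3,interpolation=2)[:,110:];b=cv2.resize(I[1][135:265,150:345],None,fx=2,fy=2,interpolation=2)
a=cv2.resize(a,(400,360));b=cv2.copyMakeBorder(b,0,100,0,10,0)
cv2.imwrite('pics/p3.png',np.hstack([a,b]));fx()"
```

```text
time: 8.13
eef_pos: [0.5167, -0.0298, 0.1286]
tcp_rot: [-0.693, -0.141, 0.142, 0.693]
contact_force: [-0.9, -0.5, 0.5]
opening: 0.598
time: 8.55
eef_pos: [0.5175, -0.0301, 0.195]
tcp_rot: [0.657, 0.262, -0.261, -0.657]
contact_force: [-0.7, -0.0, 0.3]
opening: 0.602
time: 8.97
eef_pos: [0.517, -0.0299, 0.1938]
tcp_rot: [-0.554, -0.439, 0.439, 0.555]
contact_force: [-0.1, 0.1, -1.2]
opening: 0.601
time: 9.38
eef_pos: [0.5586, 0.0991, 0.1939]
tcp_rot: [-0.529, -0.469, 0.469, 0.53]
contact_force: [0.6, 0.3, 0.9]
opening: 0.6
time: 9.72
eef_pos: [0.579, 0.1634, 0.1936]
tcp_rot: [-0.528, -0.469, 0.47, 0.529]
contact_force: [-0.4, 0.9, -0.2]
opening: 0.595
t 9.72 fix mm [ 37.4 199.4 193.6] jaw yaw rel fix 90.15 down [-0.001 -0.    -1.   ] F [-0.4  0.9 -0.2] open 50.6
t 9.82 fix mm [ 37.4 197.5 193.7] jaw yaw rel fix 89.98 down [-0.001 -0.001 -1.   ] F [-0.1 -0.1  0.3] open 51.0
```

View pics/p3.png

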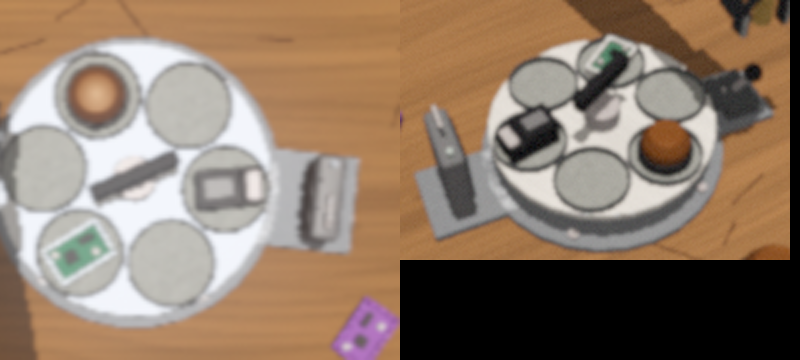

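The reader head is at the post with its nest centred at (226,189), and the lamp and board are still in their nests. Now I descend, grip the ball and throw the lever back along the arc.

```bash
python3 -m inch '[{"ax":0,"ay":0,"az":0,"x":1,"y":30,"z":0,"hand":-0.2},{"ax":0,"ay":0,"az":0,"x":0,"y":30,"z":0,"hand":-0.2},{"ax":0,"ay":0,"az":0,"x":0,"y":25,"z":0,"hand":-0.2},{"ax":0,"ay":0,"az":0,"x":0,"y":11,"z":0,"hand":-0.2},{"ax":0,"ay":0,"az":0,"x":0,"y":0,"z":0,"hand":-0.2}]'
python3 -m inch '[{"ax":0,"ay":0,"az":0,"x":0,"y":0,"z":0,"hand":1},{"ax":0,"ay":0,"az":0,"x":0,"y":0,"z":0,"hand":1},{"ax":0,"ay":0,"az":0,"x":0,"y":0,"z":0,"hand":1},{"ax":0,"ay":0,"az":0,"x":0,"y":0,"z":0,"hand":1},{"ax":0,"ay":0,"az":0,"x":0,"y":0,"z":0,"hand":1}]' 30
python3 -c "from h import *;fx()"
python3 -m inch '[{"ax":0,"ay":0,"az":0,"x":0,"y":-3.5,"z":7.2,"hand":1},{"ax":0,"ay":0,"az":0,"x":0,"y":-2.7,"z":7.6,"hand":1},{"ax":0,"ay":0,"az":0,"x":0,"y":-2.0,"z":7.7,"hand":1},{"ax":0,"ay":0,"az":0,"x":0,"y":-1.2,"z":7.9,"hand":1},{"ax":0,"ay":0,"az":0,"x":0,"y":-0.4,"z":8,"hand":1}]'
python3 -c "from h import *;fx()"
python3 -m inch '[{"ax":0,"ay":0,"az":0,"x":0,"y":0.4,"z":8,"hand":1},{"ax":0,"ay":0,"az":0,"x":0,"y":1.2,"z":7.9,"hand":1},{"ax":0,"ay":0,"az":0,"x":0,"y":2.0,"z":7.7,"hand":1},{"ax":0,"ay":0,"az":0,"x":0,"y":2.7,"z":7.6,"hand":1},{"ax":0,"ay":0,"az":0,"x":0,"y":3.5,"z":7.2,"hand":1}]'
python3 -c "from h import *;fx()"
python3 -m inch '[{"ax":0,"ay":0,"az":0,"x":0,"y":1,"z":2,"hand":1},{"ax":0,"ay":0,"az":0,"x":0,"y":0,"z":0,"hand":1},{"ax":0,"ay":0,"az":0,"x":0,"y":0,"z":0,"hand":1}]'
python3 -c "from h import *;fx()"
```

```text
time: 10.23
eef_pos: [0.5768, 0.1614, 0.0947]
tcp_rot: [-0.528, -0.466, 0.471, 0.531]
contact_force: [-1.3, 0.1, 0.3]
opening: 0.603
time: 10.65
eef_pos: [0.5811, 0.163, 0.1006]
tcp_rot: [0.53, 0.47, -0.468, -0.528]
contact_force: [1.1, -0.6, 3.0]
opening: 0.279
t 10.65 fix mm [ 39.5 199.3 100.6] jaw yaw rel fix 89.99 down [ 0.005  0.    -1.   ] F [ 1.1 -0.6  3. ] open 23.7
time: 11.07
eef_pos: [0.5406, 0.1679, 0.1087]
tcp_rot: [0.529, 0.469, -0.469, -0.529]
contact_force: [2.9, 0.5, 1.1]
opening: 0.282
t 11.07 fix mm [ -1.2 199.3 108.7] jaw yaw rel fix 89.99 down [ 0.001  0.    -1.   ] F [2.9 0.5 1.1] open 24.0
time: 11.48
eef_pos: [0.502, 0.1725, 0.0984]
tcp_rot: [-0.529, -0.469, 0.469, 0.53]
contact_force: [-0.4, 1.3, 6.0]
opening: 0.268
t 11.48 fix mm [-40.2 199.3  98.4] jaw yaw rel fix 89.98 down [-0.001  0.    -1.   ] F [-0.4  1.3  6. ] open 22.8
time: 11.73
eef_pos: [0.4985, 0.1725, 0.096]
tcp_rot: [-0.528, -0.468, 0.471, 0.53]
contact_force: [-0.7, 0.3, 0.3]
opening: 0.008
t 11.73 fix mm [-43.6 198.8  96. ] jaw yaw rel fix 90.01 down [-0.006 -0.001 -1.   ] F [-0.7  0.3  0.3] open 0.7
```

The ball slipped out of the pads at the end, so I rise, clear and look.

```bash
python3 -m inch '[{"ax":0,"ay":0,"az":0,"x":0,"y":-5,"z":5,"hand":1},{"ax":0,"ay":0,"az":0,"x":0,"y":-30,"z":5,"hand":1},{"ax":0,"ay":0,"az":0,"x":0,"y":-35,"z":0,"hand":1},{"ax":0,"ay":0,"az":0,"x":35,"y":-30,"z":0,"hand":1},{"ax":0,"ay":0,"az":0,"x":35,"y":0,"z":0,"hand":1}]'
python3 -m inch '[{"ax":0,"ay":0,"az":0,"x":35,"y":0,"z":0,"hand":1},{"ax":0,"ay":0,"az":0,"x":35,"y":0,"z":0,"hand":1},{"ax":0,"ay":0,"az":0,"x":0,"y":0,"z":0,"hand":1},{"ax":0,"ay":0,"az":0,"x":0,"y":0,"z":0,"hand":1}]'
python3 -c "
from h import *;fx()
from plant import *;import cv2
I=[read_camera(n)['img'][:,:,::-1] for n in('top','scene')]
a=cv2.resize(I[0][140:260,170:340],None,fx=4.5,fy=4.5,interpolation=2)[:520,:400];b=cv2.resize(I[1][135:265,150:345],None,fx=4,fy=4,interpolation=2)[:,380:]
cv2.imwrite('pics/p4.png',np.hstack([a,b]));fx()"
```

```text
time: 12.15
eef_pos: [0.5019, 0.2399, 0.2009]
tcp_rot: [0.532, 0.471, -0.465, -0.528]
contact_force: [1.4, -0.3, 0.3]
opening: 0.003
time: 12.48
eef_pos: [0.5063, 0.3101, 0.1932]
tcp_rot: [-0.528, -0.469, 0.471, 0.529]
contact_force: [-0.2, -0.4, -0.8]
opening: 0.002
t 12.48 fix mm [-52.3 336.4 193.2] jaw yaw rel fix 90.14 down [-0.003 -0.002 -1.   ] F [-0.2 -0.4 -0.8] open 0.2
t 12.58 fix mm [-51.8 334.8 193.3] jaw yaw rel fix 89.99 down [-0.002 -0.002 -1.   ] F [-1.  -0.7 -0.3] open 0.5
```

View pics/p4.png

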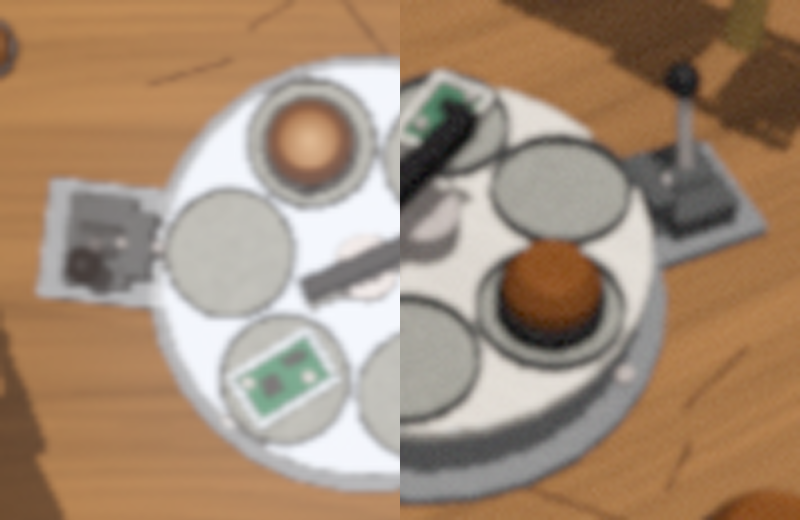

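```bash
python3 -c "
from h import *
r=np.radians(-6.87);M=np.array([[np.cos(r),np.sin(r)],[-np.sin(r),np.cos(r)]])
f=lambda p:np.round(1e3*np.append(M@(p[:2]-[.518,-.0301]),p[2]),1)
x,e=tri(tc(84,268),sc(662,80));print(f(x),e)"
python3 -m inch '[{"ax":0,"ay":0,"az":0,"x":-27,"y":0,"z":-16.4,"hand":1},{"ax":0,"ay":0,"az":0,"x":-27,"y":0,"z":-16.4,"hand":1},{"ax":0,"ay":0,"az":0,"x":-27,"y":0,"z":-16.4,"hand":1},{"ax":0,"ay":0,"az":0,"x":-27,"y":0,"z":-16.4,"hand":1},{"ax":0,"ay":0,"az":0,"x":-27,"y":0,"z":-16.4,"hand":1}]'
python3 -m inch '[{"ax":0,"ay":0,"az":0,"x":0,"y":0,"z":0,"hand":1},{"ax":0,"ay":0,"az":0,"x":0,"y":30,"z":0,"hand":1},{"ax":0,"ay":0,"az":0,"x":0,"y":30,"z":0,"hand":1},{"ax":0,"ay":0,"az":0,"x":0,"y":29,"z":0,"hand":1},{"ax":0,"ay":0,"az":0,"x":0,"y":0,"z":0,"hand":1}]'
python3 -c "from h import *;fx()"
python3 -m inch '[{"ax":0,"ay":0,"az":0,"x":0,"y":0,"z":8,"hand":1},{"ax":0,"ay":0,"az":0,"x":0,"y":0,"z":8,"hand":1},{"ax":0,"ay":0,"az":0,"x":0,"y":0,"z":8,"hand":1},{"ax":0,"ay":0,"az":0,"x":0,"y":0,"z":8,"hand":1},{"ax":0,"ay":0,"az":0,"x":0,"y":0,"z":0,"hand":1}]'
python3 -c "from h import *;fx()"
```

```text
[-22.7 199.3 107.8] [np.float64(0.26845945589543563), np.float64(0.2684594558954348)]
time: 13.0
eef_pos: [0.5725, 0.1625, 0.1941]
tcp_rot: [-0.529, -0.468, 0.469, 0.53]
contact_force: [-0.4, -0.2, -0.5]
opening: -0.0
time: 13.42
eef_pos: [0.5674, 0.1637, 0.0984]
tcp_rot: [-0.527, -0.464, 0.473, 0.532]
contact_force: [-1.4, 0.0, -0.5]
opening: -0.003
t 13.42 fix mm [ 25.9 198.3  98.4] jaw yaw rel fix 89.87 down [-0.014 -0.002 -1.   ] F [-1.4  0.  -0.5] open -0.3
time: 13.83
eef_pos: [0.5402, 0.1698, 0.107]
tcp_rot: [0.529, 0.47, -0.469, -0.529]
contact_force: [1.2, 0.4, -0.3]
opening: 0.001
t 13.83 fix mm [ -1.9 201.1 107. ] jaw yaw rel fix 90.03 down [ 0.002  0.    -1.   ] F [ 1.2  0.4 -0.3] open 0.1
```

```bash
python3 -m inch '[{"ax":0,"ay":0,"az":0,"x":-1,"y":1,"z":3,"hand":1},{"ax":0,"ay":0,"az":0,"x":0,"y":1,"z":3,"hand":1},{"ax":0,"ay":0,"az":0,"x":0,"y":0,"z":0,"hand":1}]'
python3 -c "from h import *;fx()"
python3 -m inch '[{"ax":0,"ay":0,"az":0,"x":0,"y":1,"z":3,"hand":1},{"ax":0,"ay":0,"az":0,"x":0,"y":0,"z":2,"hand":1},{"ax":0,"ay":0,"az":0,"x":0,"y":0,"z":0,"hand":1},{"ax":0,"ay":0,"az":0,"x":0,"y":0,"z":0,"hand":1}]'
python3 -c "from h import *;fx()"
```

```text
time: 14.08
eef_pos: [0.5348, 0.1691, 0.1037]
tcp_rot: [0.529, 0.469, -0.469, -0.529]
contact_force: [0.1, -0.0, -0.2]
opening: -0.005
t 14.08 fix mm [ -7.2 199.7 103.7] jaw yaw rel fix 89.99 down [ 0.  0. -1.] F [ 0.1 -0.  -0.2] open -0.4
time: 14.42
eef_pos: [0.5301, 0.1695, 0.1023]
tcp_rot: [0.529, 0.469, -0.469, -0.529]
contact_force: [1.8, 0.7, -0.8]
opening: -0.001
t 14.42 fix mm [-11.8 199.7 102.3] jaw yaw rel fix 89.98 down [ 0. -0. -1.] F [ 1.8  0.7 -0.8] open -0.1
```

```bash
for i in 1; do :; done; python3 -m inch '[{"ax":0,"ay":0,"az":0,"x":0,"y":0,"z":2,"hand":1},{"ax":0,"ay":0,"az":0,"x":0,"y":0,"z":0,"hand":1}]' | grep -E "pos|force"
python3 -m inch '[{"ax":0,"ay":0,"az":0,"x":0,"y":1,"z":2,"hand":1},{"ax":0,"ay":0,"az":0,"x":0,"y":0,"z":0,"hand":1}]' | grep -E "pos|force"
python3 -m inch '[{"ax":0,"ay":0,"az":0,"x":0,"y":0,"z":2,"hand":1},{"ax":0,"ay":0,"az":0,"x":0,"y":0,"z":0,"hand":1}]' | grep -E "pos|force"
python3 -c "from h import *;fx()"
```

```text
eef_pos: [0.5299, 0.1696, 0.1025]
contact_force: [6.9, -1.1, -4.7]
eef_pos: [0.5297, 0.1696, 0.1025]
contact_force: [9.7, -2.4, -4.9]
eef_pos: [0.5296, 0.1696, 0.1026]
contact_force: [15.0, -1.9, -8.3]
t 14.92 fix mm [-12.4 199.7 102.6] jaw yaw rel fix 89.99 down [ 0.016 -0.    -1.   ] F [15.  -1.9 -8.3] open 0.1
```

Firm stop at TCP −12.4 mm, which puts the ball at about −37. Back off, clear and check.

```bash
python3 -m inch '[{"ax":0,"ay":0,"az":0,"x":0,"y":0,"z":-12,"hand":1},{"ax":0,"ay":0,"az":0,"x":0,"y":-15,"z":-12,"hand":1},{"ax":0,"ay":0,"az":0,"x":0,"y":-35,"z":0,"hand":1},{"ax":0,"ay":0,"az":0,"x":0,"y":-35,"z":0,"hand":1},{"ax":0,"ay":0,"az":0,"x":35,"y":0,"z":0,"hand":1}]'
python3 -m inch '[{"ax":0,"ay":0,"az":0,"x":35,"y":0,"z":10,"hand":1},{"ax":0,"ay":0,"az":0,"x":35,"y":0,"z":10,"hand":1},{"ax":0,"ay":0,"az":0,"x":35,"y":0,"z":10,"hand":1},{"ax":0,"ay":0,"az":0,"x":0,"y":0,"z":0,"hand":1},{"ax":0,"ay":0,"az":0,"x":0,"y":0,"z":0,"hand":1}]'
python3 -c "
from h import *;fx()
from plant import *;import cv2
I=[read_camera(n)['img'][:,:,::-1] for n in('top','scene')]
cv2.imwrite('pics/top5.png',I[0]);cv2.imwrite('pics/scene5.png',I[1])
a=cv2.resize(I[0][140:260,170:340],None,fx=4.5,fy=4.5,interpolation=2);b=cv2.resize(I[1][135:265,150:345],None,fx=4,fy=4,interpolation=2)[:,600:]
cv2.imwrite('pics/p5.png',np.hstack([a[:520,:620],b]));fx()"
```

```text
time: 15.33
eef_pos: [0.5563, 0.1995, 0.1946]
tcp_rot: [0.533, 0.471, -0.465, -0.528]
contact_force: [2.0, 0.5, 0.6]
opening: -0.003
time: 15.75
eef_pos: [0.5338, 0.3115, 0.186]
tcp_rot: [-0.528, -0.469, 0.471, 0.529]
contact_force: [-0.1, -0.5, -0.4]
opening: 0.0
t 15.75 fix mm [-25.2 341.1 186. ] jaw yaw rel fix 90.18 down [-0.002 -0.001 -1.   ] F [-0.1 -0.5 -0.4] open 0.0
t 15.85 fix mm [-24.2 339.2 186. ] jaw yaw rel fix 90.0 down [-0.001 -0.001 -1.   ] F [ 0.9 -0.8  0. ] open 0.3
```

View pics/p5.png

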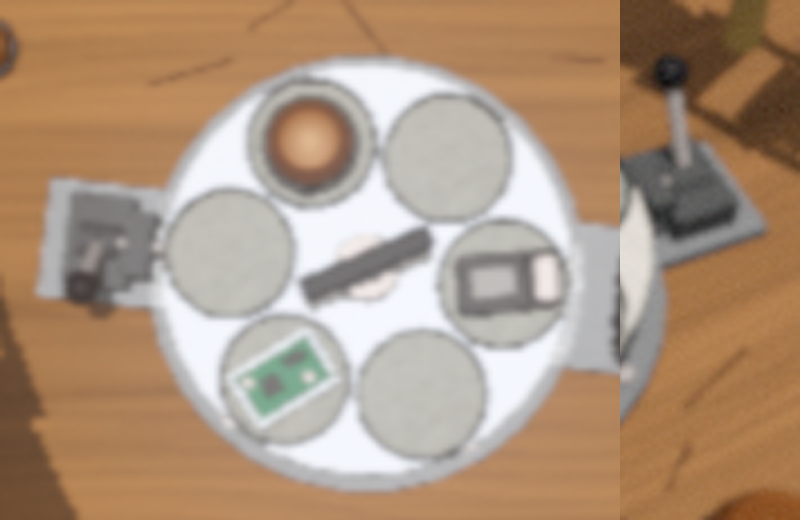

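The ball is at top (82,286) and scene (650,72), the same pixels as when it was locked at the start. The nest centres match too, and the reader is at the post. The arm passed the standoffs and the punch only at height, touching neither. Handing in.

```bash
python3 -c "
from plant import *
sign_off()"
```

```text
the job is handed in; nothing more can be done
```

The reader head now rests in its nest in front of the test post, with the table turned one click clockwise and locked again. I handed the job in at about 16 s.

- **Unlocking:** I threw the lever fully over. The two cameras put the ball at +38.3 mm, against 38 mm expected.
- **Turning:** I gripped the handle and turned it 60° clockwise. The tool measured 60.0°, and the nests came back to the same picture positions as at the start.
- **Locking:** My first throw back did not work. The ball slipped out of the pads and sat at −22.7 mm, not home. I then pushed it with closed fingers to a firm stop, at about 15 N. In both cameras the ball is back at its starting locked pixels.

In the last pictures the lamp and board frame were still in their nests, and the arm was clear with no contact force. I did not check the standoffs or the punch in the last pictures; I kept the arm above them or away from them throughout.

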